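# Run the curing lamp over a painted plaque

## Task

Slide the black star plaque flat along the bench, without lifting or tipping it, until it lies in the middle of the violet curing window and square with it. Only then take the blue-handled stylus from its wooden stand, reach its steel tip down through the orange-ringed hole in the grey control box and push the recessed red button down; the lamp runs only while it is held, so finish with the stylus still in the gripper, holding the button fully down. Leave the two bottles and the roll of tape where they are.

Things in the scene. Friction and masses are not known exactly. Their poses are not given: they have to be found in the camera images.
- plaque_center (a point): centre (half-way up, 8 mm over the bench at the start) of the loose black plaque with a white star on top: 84 mm along its x, 50 mm along its y, 16 mm thick, z up, about 0.15 kg. It can be pinched across its 50 mm width or pushed. The two long directions are equivalent.
- window: violet curing window in a thin aluminium border, flush with the bench (nothing to climb over): 120 mm along its x, 86 mm along its y with the border. Origin at its centre on the bench surface. The plaque's long side goes along the window's long side (x), either way round.
- hole (a point): centre of the round hole at the top face of the grey control box. The hole is 19 mm in diameter, vertical, through a 6 mm thick lid with an orange ring round it; a fingertip does not fit. The box is fixed, 90 mm (x) by 80 mm (y) and 60 mm high; the hole is in the middle of its top. Under the lid the box is hollow round the button.
- cure_box: the fixed grey control box itself; origin at the centre of its underside, on the bench, straight under the hole. It carries the button.
- button_top (a point): centre of the top of the red push button (28 mm in diameter) in the box, straight under the hole; at rest it lies at 24 mm over the bench, 36 mm below the top face of the box, and it moves down as it is pressed.
- button (a joint): how far the button is pressed, in m: 0 is up, 0.008 is fully down; a spring pushes it back up, about 5 N when fully down. It does not latch. Anything over 0.005 runs the lamp.
- stylus_center (a point): centre of the blue handle of the loose stylus: a round handle 16 mm in diameter and 70 mm long on a steel shaft 9 mm in diameter that sticks out 65 mm below the handle; whole length 135 mm, 50 g, z points from the tip to the handle end. This point is 100 mm from the tip. It starts upright in its stand, with up to 3 degrees of play.
- stylus_tip (a point): the end of the stylus's steel shaft, on its axis.
- stand: fixed wooden block 56 by 56 mm, 45 mm high, with a vertical hole 10.5 mm in diameter and 40 mm deep in the middle of its top, in which the stylus stands: its handle begins 25 mm over the block and its top end is 140 mm over the bench. Lift the stylus straight up by over 40 mm to clear it. Origin at the centre of the underside.
- yellow_bottle: bystander: loose upright yellow dye bottle, 40 mm in diameter, 85 mm high with its cap. Origin at the centre of its underside. Leave alone.
- pink_bottle: bystander: loose upright pink dye bottle, 40 mm in diameter, 85 mm high with its cap. Origin at the centre of its underside. Leave alone.
- tape: bystander: roll of green tape lying flat, 90 mm in outer diameter, 24 mm high. Origin at the centre of its underside. Leave alone.
Mind the look-alikes: they are no part of the job. There is more than one size of the cure_box; the job needs the middle-sized.

How it is judged:
On the way, in this order (a step that is already met when the one before it is completed fails the run):
1. the plaque lies on the curing window, in the middle and square, at rest (horizontal distance between plaque_center and window below 0.015 m and angle between the x axis of plaque_center and the x axis of window, either way round below 0.2 rad and height (world z) of plaque_center below 0.012 m and linear speed of plaque below 0.02 m/s), for 0.2 s.
2. the stylus is drawn out of its stand (height (world z) of stylus_tip above 0.048 m), for 0.05 s.
3. the button is held down through the hole with the stylus in the gripper (value of joint button above 0.005 m and distance between stylus_tip and button_top below 0.016 m and contact force between stylus and cure_box above 1.5 N and contact force between the fingers and stylus above 1 N and distance between the grasp point and stylus_center below 0.045 m), for 0.2 s.
At the end, for the whole second after the job is handed in: Plaque flat on the bench within 15 mm and 0.2 rad of the window's middle and axes; the stylus, gripped by its handle (grasp point within 45 mm of its centre), has its tip on the button (within 16 mm) and holds it over 5 mm down with over 1.5 N through the last second (all of step 3 and horizontal distance between plaque_center and window below 0.015 m and angle between the x axis of plaque_center and the x axis of window, either way round below 0.2 rad and height (world z) of plaque_center below 0.012 m); the arm keeps its last pose, push and grip.
It fails at once if the plaque is lifted more than about 10 mm (height (world z) of plaque_center above 0.018 m).
It fails at once if the plaque is tipped by more than 0.2 rad (angle between plaque_center's own z axis and vertical above 0.2 rad).
It fails at once if the button is pressed while the plaque is not on the window (value of joint button above 0.004 m and not (horizontal distance between plaque_center and window below 0.015 m and angle between the x axis of plaque_center and the x axis of window, either way round below 0.2 rad and height (world z) of plaque_center below 0.012 m)).
It fails at once if a bottle or the tape is moved more than 20 mm (distance of any of yellow_bottle, pink_bottle, tape from where it was at the start of the episode above 0.02 m).
It also fails if it takes over 61 s, if anything falls off the work surface, if the arm or the gripper's body presses on something with over 40 N, if the wrist force passes 120 N, or if a joint passes its speed limit or range.

## Robot

A 7-joint arm with a two-finger parallel gripper is mounted at the origin on the work surface. World frame = base frame: x ahead of the robot, y to its left, z up, the work surface at z = 0. Lengths are in m, angles in rad, forces in N, time in s.
With the tool pointing down it reaches from about 0.4 to 0.85 m from the base axis. Payload 4.5 kg.
Tool frame: the origin (TCP) lies between the finger pads; the fingertips stand 25 mm ahead of it and the grasp point (between the pads) lies 6 mm ahead of it (r.tips_ahead is the distance from the TCP to the fingertips, in m); z points along the fingers, y is the direction in which the jaws open and shut (so a half turn about z gives the same grasp; the last joint's range is limited). The gripper opens to 88 mm and grips with 3 to 60 N. Pads are 18 mm wide; open, the fingers measure 123 mm over their backs; the gripper's body (75 mm by 187 mm) begins 45 mm behind the grasp point.
Start: joints at [-1.227, 0.689, -0.195, 1.565, 0.157, 0.902, -0.215], TCP at [0.191, 0.595, 0.264] pointing down, gripper open.
Joint ranges: [-3.01, 3.01], [-0.46, 2.08], [-1.47, 1.51], [0.13, 2.56], [-1, 4.14], [0.04, 2.09], [-2.66, 2.66]. Speed limits (rad/s): [2.57, 2.57, 3.14, 3.14, 3.14, 3.14, 3.14].

## Interface

Orientations are given as a unit quaternion [x, y, z, w].
In Python, from plant import r, imaging gives the robot as it stands.
- The arm moves only by the tool send_rows, never from a script. Its argument "moves" is one flat list of numbers, 6 for each row, row after row: the shift along the tool's x, y, z in m, then the turn, a rotation vector about the tool's x, y, z in degrees. A call has exactly 5 rows; each row is the pose to reach, as a shift and turn from the pose measured when the call began, along the tool's axes at that moment; what a row does not reach only later rows make up. A row lasts 1/12 s, in which the tool goes at most 41.7 mm and 7.16 degrees, less where a joint would pass 70% of its speed; a pose out of reach is approached as far as the arm can. A call with a gripper value outside its range is refused whole. "claw" is the closure, from -1 (fully open) to 1 (shut), so that 0 is half open, set as the call begins (left out, the last holds). The fingers move at their own pace and stop on an object; "grip_force" is the grip in N (left out, the last holds). Time passes only in rows, so rows that repeat a pose let the fingers close, or fill a call up. It gives the time, the measured TCP pose, the force and the opening at its end, in the units of the state.
- r.get_state(): the state, without advancing time (a new reading comes with each control period).
- imaging.snapshot(name): name is "scene" or "side" or "wrist"; returns a dict with "image" (420x560x3 uint8, red, green, blue), "depth" (420x560 float32, m along the optical axis (not along the pixel's ray), 0 where there is no reading), "mtx" (3x3 intrinsics, pixels), "D" ([k1, k2, p1, p2, k3] as OpenCV has them; the pictures are not rectified), "rvec" (rotation vector, rad) and "tvec" (3), from world to camera coordinates, as OpenCV has them. Camera axes: x right, y down, z forward; pixel columns grow to the right and rows downward; lengths in m; the calibration is good to about 2 mm. A picture is of the moment at which its call begins.
- r.finish_job(): hands the job in, once; it reports no verdict.
Trained networks look in a picture, given as the dict that the camera call returned (one of the last four; its "shot" number tells which), for a name from the list of things; names that differ only in an ending like _2 or _b are one class to them, and where a whole thing is asked for, a point or a joint stands for the part that bears it (a point fixed in the world has none). Each returns a list of dicts, best first, with "score" (0 to 1); they miss things now and then, are a little off and sometimes report something else, mostly with a low value. They report only what shows in the picture. A call takes as long as a camera call. They do not tell look-alikes from the thing itself.
- imaging.look_for(query, picture): "box" ([centre column, centre row, width, height] as shares, 0 to 1, of the picture: columns of its width, rows of its height, round what is visible of it).
- imaging.silhouettes(query, picture): "pixels" (420x560 bool, what is visible of it) and "box" ([centre column, centre row, width, height] as shares, 0 to 1, of the picture: columns of its width, rows of its height, round what is visible of it).
- imaging.pinpoint(query, picture): "point" ([column, row] as shares, 0 to 1, of the picture: columns of its width, rows of its height: a listed point, or the origin of a listed thing).
The state is a dict: "clock": time; "q": joint angles; "qd": joint speeds; "joint_torque": joint torques, N m; "tool_pos": TCP position; "eef_rot": TCP orientation; "contact_force": force on the tool from outside, world axes, zero at the start; "moment": the same for the moment, N m; "opening": opening from 0.0 (shut) to 1.0 (fully open).
Only numpy, scipy, OpenCV 4.12 (cv2) and the standard library are available. Lean on these libraries where they do the work, as an engineer would, in place of code of your own. Each camera call takes 0.05 s, during which the arm holds its last target.

## Working session

There is one attempt and no reset: what is moved stays moved. The work goes in short steps, Python scripts to look and compute and a tool call to move; the robot and the scene stay as the last step left them, time stands still between calls to the robot, and variables do not carry over. Pictures are saved under pics/ and viewed, and the job is handed in when it is done.

Besides the shell and the picture viewer there is one more tool, called after "Emit:" as name(argument=value, ...) on one line, values as JSON. send_rows: Moves the arm, as the interface text tells. Its arguments: {"type":"object","properties":{"moves":{"type":"array"},"claw":{"type":"number"},"grip_force":{"type":"number"}},"required":["moves"]}

```bash
mkdir -p pics; ls
cat > h.py <<'E'
import numpy as np,cv2
from plant import r,imaging
def snap(n,name):
    p=imaging.snapshot(n); cv2.imwrite(f'pics/{name}.png',cv2.cvtColor(p['image'],cv2.COLOR_RGB2BGR)); return p
def cam(p):
    R,_=cv2.Rodrigues(np.array(p['rvec'],float)); return R,np.array(p['tvec'],float).ravel()
def ray(p,uv):
    R,t=cam(p); u=cv2.undistortPoints(np.array(uv,float).reshape(-1,1,2),np.array(p['mtx'],float),np.array(p['D'],float)).reshape(-1,2)
    d=np.c_[u,np.ones(len(u))]
    return -R.T@t, d@R
def onz(p,uv,z):
    c,d=ray(p,uv); s=(z-c[2])/d[:,2]; return c+s[:,None]*d
def proj(p,X):
    return cv2.projectPoints(np.array(X,float).reshape(-1,1,3),np.array(p['rvec'],float),np.array(p['tvec'],float),np.array(p['mtx'],float),np.array(p['D'],float))[0].reshape(-1,2)
E
python3 - <<'E'
from h import *
for n in ('scene','side','wrist'):
    p=snap(n,n+'0'); R,t=cam(p); print(n,-R.T@t)
print(r.get_state())
E
```

```text
pics
scene [ 1.28085064 -0.03971887  0.56099674]
side [ 0.465577   -0.84215815  0.54807694]
wrist [0.11623382 0.61958968 0.38641061]
{'clock': 0.15, 'q': array([-1.22717494,  0.68979926, -0.19455304,  1.56604896,  0.15732013,
        0.90252002, -0.21511171]), 'qd': array([ 1.61809279e-04, -3.39035454e-03,  1.48098207e-04, -3.51733813e-03,
        3.36556452e-04, -1.10760637e-03,  5.85354433e-05]), 'joint_torque': array([-1.61508273e-03, -5.27862096e+01, -1.26847364e+00, -1.53585720e+01,
       -5.24784462e-02,  3.98565564e-03,  1.25683091e-04]), 'tool_pos': array([0.19044821, 0.59482839, 0.26310493]), 'eef_rot': array([ 1.54252790e-01,  9.88031173e-01, -6.88848680e-04, -5.63783283e-05]), 'contact_force': array([ 0.43297393, -0.27672576,  0.52650085]), 'moment': array([ 0.02222273, -0.00890399, -0.05269423]), 'opening': 1.0058886709927708}
```

View pics/scene0.png

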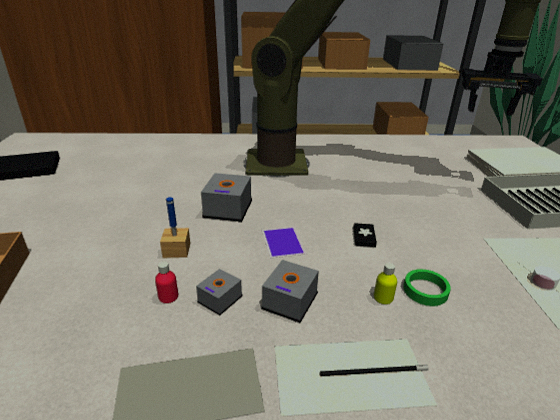

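View pics/side0.png

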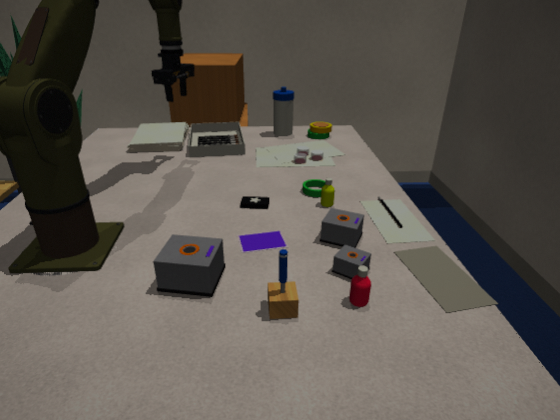

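View pics/wrist0.png

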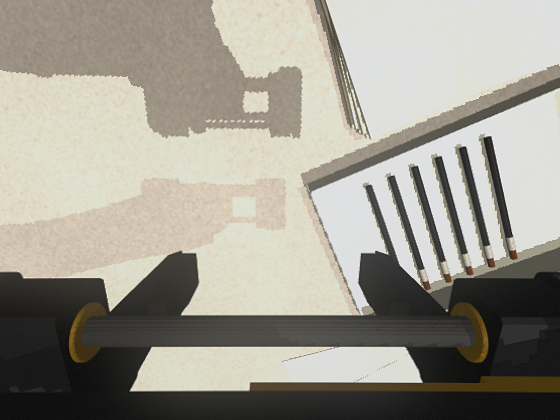

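Scene: three grey boxes at (227,196), (219,291) and (291,290), plaque at (365,235), window at (283,242), and stylus and stand at (173,230). Next I measure them all, including the box sizes.

```bash
cat > m.py <<'E'
from h import *
def cloud(p,m):
    v,u=np.nonzero(m&(p['depth']>0)); c,d=ray(p,np.c_[u,v]); return c+d*p['depth'][v,u][:,None]
ps={n:snap(n,n+'1') for n in ('scene','side')}
for n,p in ps.items():
    print('==',n)
    for q in ('cure_box','plaque_center','window','stand','stylus_center','yellow_bottle','pink_bottle','tape'):
        try: S=imaging.silhouettes(q,p)
        except Exception as e: print(q,e); S=[]
        for s in S[:4]:
            if s['score']<.3: continue
            X=cloud(p,s['pixels']); b=np.array(s['box'])*[560,420,560,420]
            zt=np.percentile(X[:,2],97)
            T=X[X[:,2]>zt-.006]
            rect=cv2.minAreaRect(T[:,:2].astype(np.float32)*1000)
            print(q,round(s['score'],2),b.round(),'ztop',zt.round(3),'top rect',np.round(rect[0],1),np.round(rect[1],1),round(rect[2],1),'med',np.median(X,0).round(3))
    for q,z in (('hole',.06),('plaque_center',.008),('window',0),('stylus_center',.105),('stylus_tip',.005),('stand',0),('yellow_bottle',0),('pink_bottle',0),('tape',0),('cure_box',0)):
        for s in imaging.pinpoint(q,p)[:4]:
            if s['score']<.3: continue
            uv=np.array(s['point'])*[560,420]
            print('pt',q,round(s['score'],2),uv.round(1),onz(p,[uv],z)[0].round(4))
E
python3 m.py
```

```text
== scene
cure_box 0.96 [289. 291.  58.  60.] ztop 0.062 top rect [688.6  10.5] [80.8 93.5] 62.8 med [0.713 0.009 0.056]
cure_box 0.93 [220. 292.  47.  43.] ztop 0.045 top rect [ 682.9 -129.9] [60.8 67. ] 52.9 med [ 0.695 -0.127  0.039]
cure_box 0.56 [225. 196.  53.  47.] ztop 0.08 top rect [ 324.3 -142.2] [106.  120.6] 77.9 med [ 0.37  -0.14   0.063]
plaque_center 0.91 [363. 235.  19.  24.] ztop 0.018 top rect [464.5 208.5] [50.3 86.6] 82.7 med [0.477 0.206 0.016]
window 0.9 [284. 242.  47.  30.] ztop 0.003 top rect [478.6   3.9] [126.1  88.8] 9.4 med [0.483 0.004 0.001]
stand 0.9 [176. 244.  31.  28.] ztop 0.046 top rect [ 516.3 -246.8] [58.4 56.9] 2.9 med [ 0.541 -0.242  0.035]
yellow_bottle 0.67 [385. 285.  24.  42.] ztop 0.085 top rect [686.9 198.9] [15.9 14.6] 9.8 med [0.696 0.195 0.046]
pink_bottle 0.75 [165. 283.  25.  41.] ztop 0.085 top rect [ 675.9 -233.7] [18.  17.6] 76.0 med [ 0.687 -0.23   0.045]
tape 0.91 [428. 286.  46.  38.] ztop 0.025 top rect [665.3 294. ] [88.  88.5] 35.3 med [0.673 0.293 0.018]
pt hole 0.87 [226.8 184. ] [ 0.2866 -0.1437  0.06  ]
pt hole 0.72 [221
[... 1933 characters left out ...]
2. ] [ 0.6759 -0.1457  0.06  ]
pt hole 0.56 [189.3 247.6] [ 0.3166 -0.1111  0.06  ]
pt plaque_center 0.84 [255.8 202.5] [0.4679 0.202  0.008 ]
pt window 0.66 [262.8 240.9] [0.4835 0.0006 0.    ]
pt stylus_center 0.65 [284.  269.7] [ 0.5168 -0.2609  0.105 ]
pt stand 0.91 [279.9 307.6] [ 0.5111 -0.2478  0.    ]
pt yellow_bottle 0.52 [327.2 202.8] [0.6871 0.2051 0.    ]
pt pink_bottle 0.76 [357.7 301.2] [ 0.6733 -0.2369  0.    ]
pt tape 0.5 [315.6 189.3] [0.6657 0.3029 0.    ]
pt cure_box 0.85 [193.3 278.1] [ 0.3241 -0.1438  0.    ]
pt cure_box 0.62 [342.4 237. ] [0.6931 0.0094 0.    ]
pt cure_box 0.61 [350.4 271.2] [ 0.681  -0.1363  0.    ]
pt cure_box 0.57 [327.  202.8] [0.6864 0.2052 0.    ]
```

Measured tops: box (227,196) is about 106×120 and 80 mm high (large), (219,291) is about 61×67 and 44 mm high (small), and (291,290) is about 81×91 and 60 mm high. The last one fits 90×80×60, so it is the middle-sized box. I'll confirm that in a crop.

```bash
cat >> h.py <<'E'
from scipy.spatial.transform import Rotation as Ro
def goto(x,y,z,yaw):
    "yaw = world angle(deg) of tool y; choose half-turn nearest current"
    s=r.get_state(); Rc=Ro.from_quat(s['eef_rot']); M=Rc.as_matrix()
    best=None
    for k in (0,180):
        a=np.radians(yaw+k); Y=np.array([np.cos(a),np.sin(a),0]); Z=np.array([0,0,-1.]); T=np.c_[np.cross(Y,Z),Y,Z]
        rv=(Rc.inv()*Ro.from_matrix(T)).as_rotvec(degrees=True)
        if best is None or np.linalg.norm(rv)<np.linalg.norm(best): best=rv
    d=M.T@(np.array([x,y,z])-s['tool_pos'])
    print('t',round(s['clock'],2),'pos',s['tool_pos'].round(4),'op',round(s['opening'],3),'F',s['contact_force'].round(1)); print('shift',d.round(4),'rot',best.round(2))
E
python3 - <<'E'
from h import *
a=cv2.imread('pics/scene0.png')
cv2.imwrite('pics/crop.png',cv2.resize(a[165:325,140:420],None,fx=2.8,fy=2.8,interpolation=cv2.INTER_CUBIC))
goto(.4655,.208,.13,82.5)
E
```

```text
t 2.05 pos [0.1905 0.5952 0.2637] op 1.0 F [0.  0.8 0.7]
shift [-0.3799 -0.285   0.1337] rot [  0.    -0.   -10.25]
```

View pics/crop.png

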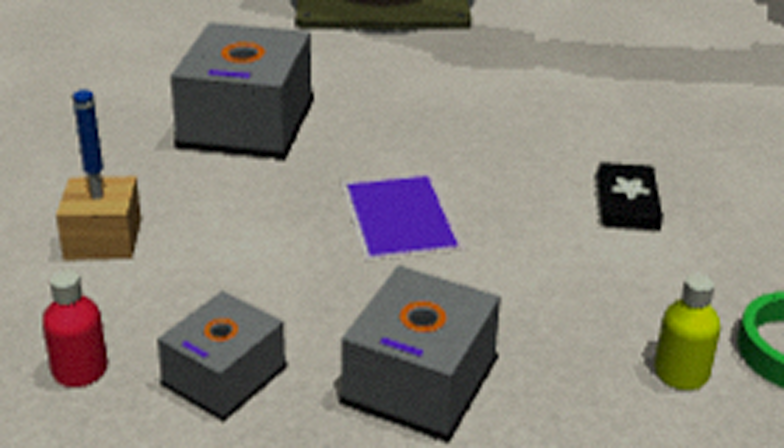

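The crop confirms it. The middle-sized box is the one at crop (420,350), scene (291,290); the large one is behind it and the small one to its left. Moving to above the plaque.

Emit:
send_rows(moves=[-0.03,-0.022,0,0,0,0,-0.06,-0.045,0,0,0,-2,-0.09,-0.067,0,0,0,-4,-0.12,-0.09,0,0,0,-6,-0.15,-0.112,0,0,0,-8], claw=-1, grip_force=20)

```text
clock: 2.47
tool_pos: [0.3, 0.4414, 0.2639]
eef_rot: [0.084, 0.996, 0.0, 0.0]
contact_force: [-0.2, -0.3, 0.3]
opening: 0.999
```

Emit:
send_rows(moves=[-0.03,-0.022,0.01,0,0,0,-0.06,-0.045,0.02,0,0,0,-0.09,-0.067,0.03,0,0,0,-0.12,-0.09,0.04,0,0,0,-0.15,-0.112,0.05,0,0,0])

```text
clock: 2.88
tool_pos: [0.4303, 0.3043, 0.2137]
eef_rot: [0.084, 0.996, 0.0, 0.0]
contact_force: [0.2, -0.3, -0.3]
opening: 1.002
```

Run:
```python
from h import *
goto(.4655,.208,.13,82.5)
```

```text
t 2.88 pos [0.4303 0.3043 0.2137] op 1.002 F [ 0.2 -0.3 -0.3]
shift [-0.0507 -0.0891  0.0837] rot [ 0.02  0.04 -2.13]
```

Emit:
send_rows(moves=[-0.015,-0.022,0.02,0,0,-1,-0.03,-0.045,0.04,0,0,-2,-0.042,-0.068,0.06,0,0,-2,-0.051,-0.089,0.075,0,0,-2,-0.051,-0.089,0.084,0,0,-2])

```text
clock: 3.3
tool_pos: [0.4666, 0.2013, 0.128]
eef_rot: [0.07, 0.998, -0.003, -0.0]
contact_force: [-0.3, -1.4, 0.9]
opening: 0.997
```

Run:
```python
from h import *
p=snap('wrist','wr2')
for q in ('plaque_center',):
    for s in imaging.silhouettes(q,p)[:2]:
        v,u=np.nonzero(s['pixels']); X=onz(p,np.c_[u,v],.016); rc=cv2.minAreaRect(X[:,:2].astype(np.float32)*1000); print(s['score'],rc)
goto(.4655,.208,.028,82.5)
```

```text
0.75 ((463.0545349121094, 209.94732666015625), (51.048152923583984, 86.66809844970703), 83.1928939819336)
t 3.4 pos [0.4655 0.2072 0.1285] op 0.997 F [-0.8  0.4 -0. ]
shift [0.     0.0009 0.1005] rot [-0.06 -0.06 -0.23]
```

View pics/wr2.png

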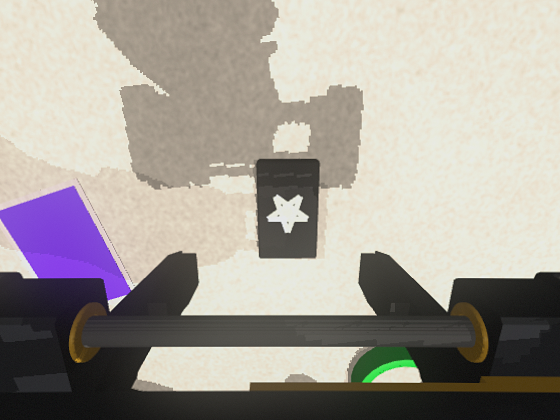

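The wrist view shows the plaque at (288,208), between the fingers and square with the jaws. Descending, tips to about 4 mm over the bench.

Emit:
send_rows(moves=[0,0.001,0.025,0,0,0,0,0.001,0.05,0,0,0,0,0.001,0.075,0,0,0,0,0.001,0.092,0,0,0,0,0.001,0.099,0,0,0])

```text
clock: 3.82
tool_pos: [0.4648, 0.2103, 0.0282]
eef_rot: [0.066, 0.998, -0.0, -0.001]
contact_force: [-0.4, 0.2, 1.2]
opening: 0.998
```

Emit:
send_rows(moves=[0,0,0,0,0,0,0,0,0,0,0,0,0,0,0,0,0,0,0,0,0,0,0,0,0,0,0,0,0,0], claw=-0.1, grip_force=8)

```text
clock: 4.23
tool_pos: [0.4654, 0.2106, 0.0293]
eef_rot: [0.066, 0.998, 0.001, -0.0]
contact_force: [0.1, 0.3, 0.2]
opening: 0.642
```

Run:
```python
from h import *
goto(.4655,.208,.029,82.5)
```

```text
t 4.23 pos [0.4654 0.2106 0.0293] op 0.642 F [0.1 0.3 0.2]
shift [-0.0005 -0.0026  0.0003] rot [ 0.05 -0.05 -0.08]
```

Emit:
send_rows(moves=[0,-0.001,0,0,0,0,0,-0.001,0,0,0,0,0,-0.001,0,0,0,0,0,-0.001,0,0,0,0,0,-0.001,0,0,0,0], claw=1, grip_force=10)

```text
clock: 4.65
tool_pos: [0.4656, 0.2093, 0.0299]
eef_rot: [0.066, 0.998, 0.0, 0.0]
contact_force: [-0.2, -0.9, 6.1]
opening: 0.565
```

Run:
```python
from h import *
p=snap('side','s3'); 
goto(.4805+.001,.004,.029,99.3)
```

```text
t 4.7 pos [0.4655 0.2093 0.0299] op 0.566 F [-0.4 -1.2  6. ]
shift [-0.043  -0.2013  0.0007] rot [  0.05   0.   -16.91]
```

View pics/s3.png

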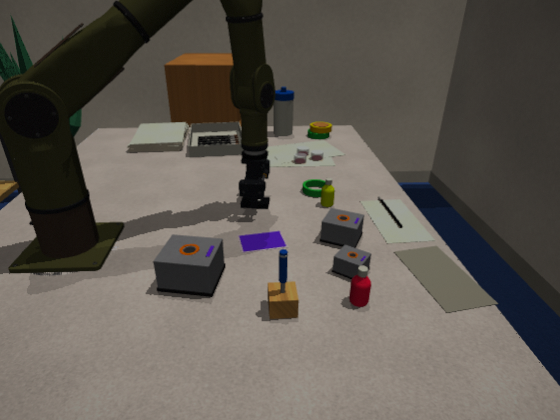

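Gripped at 50 mm opening (0.565). The tool reads +6 N upward, so the tips are probably just on the bench; I'll raise by 1 mm and slide slowly.

Emit:
send_rows(moves=[0,0,-0.001,0,0,0,-0.003,-0.012,-0.001,0,0,-1,-0.006,-0.027,-0.001,0,0,-2,-0.009,-0.042,-0.001,0,0,-3.5,-0.012,-0.057,-0.001,0,0,-5])

```text
clock: 5.12
tool_pos: [0.4697, 0.1494, 0.0306]
eef_rot: [0.022, 1.0, -0.0, -0.0]
contact_force: [1.0, -0.5, -2.0]
opening: 0.566
```

Run:
```python
from h import *
goto(.4815,.004,.029,99.3)
```

```text
t 5.12 pos [0.4697 0.1494 0.0306] op 0.566 F [ 1.  -0.5 -2. ]
shift [-0.0181 -0.1448  0.0016] rot [  0.    -0.03 -11.8 ]
```

Emit:
send_rows(moves=[-0.002,-0.015,0.0005,0,0,-1,-0.004,-0.03,0.0005,0,0,-2,-0.006,-0.045,0.0005,0,0,-3.5,-0.008,-0.06,0.0005,0,0,-5,-0.01,-0.075,0.0005,0,0,-6])

```text
clock: 5.53
tool_pos: [0.4762, 0.0725, 0.0299]
eef_rot: [-0.031, 1.0, -0.0, -0.001]
contact_force: [-0.2, 0.9, -0.9]
opening: 0.566
```

Run:
```python
from h import *
goto(.4815,.004,.029,99.3)
```

```text
t 5.53 pos [0.4762 0.0725 0.0299] op 0.566 F [-0.2  0.9 -0.9]
shift [-0.001  -0.0687  0.0009] rot [-0.   -0.06 -5.71]
```

Emit:
send_rows(moves=[0,-0.018,0.0,0,0,-2,0,-0.036,0,0,0,-4,-0.001,-0.053,0,0,0,-5.7,-0.001,-0.064,0,0,0,-5.7,-0.001,-0.069,0,0,0,-5.7])

```text
clock: 5.95
tool_pos: [0.4814, 0.0012, 0.0299]
eef_rot: [-0.079, 0.997, -0.0, -0.001]
contact_force: [-0.2, 1.5, 0.4]
opening: 0.57
```

Run:
```python
from h import *
for n in ('side','scene','wrist'):
    p=snap(n,n+'4')
    for s in imaging.silhouettes('plaque_center',p)[:1]:
        v,u=np.nonzero(s['pixels']); X=onz(p,np.c_[u,v],.016); rc=cv2.minAreaRect(X[:,:2].astype(np.float32)*1000); print(n,s['score'],rc)
goto(.4815,.004,.029,99.3)
```

```text
side 0.81 ((480.36395263671875, -18.721675872802734), (64.71311950683594, 82.38846588134766), 87.28170013427734)
scene 0.58 ((490.1990966796875, 6.057760238647461), (49.66736602783203, 101.96128845214844), 88.87166595458984)
wrist 0.83 ((469.939453125, 2.867250442504883), (70.81632232666016, 50.115474700927734), 9.370137214660645)
t 6.25 pos [0.4814 0.0043 0.0299] op 0.568 F [-0.7 -1.2  0.4]
shift [-0.0001 -0.0003  0.0009] rot [ 0.   -0.07  0.04]
```

View pics/wrist4.png

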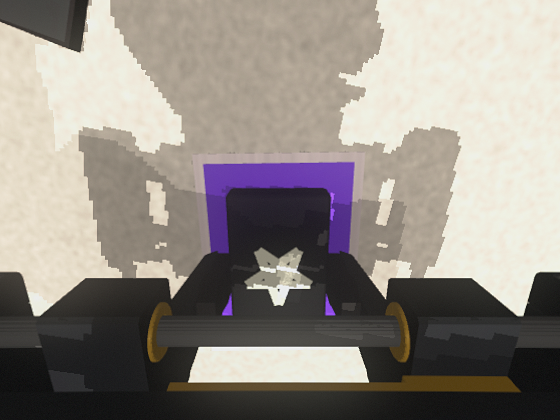

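View pics/side4.png

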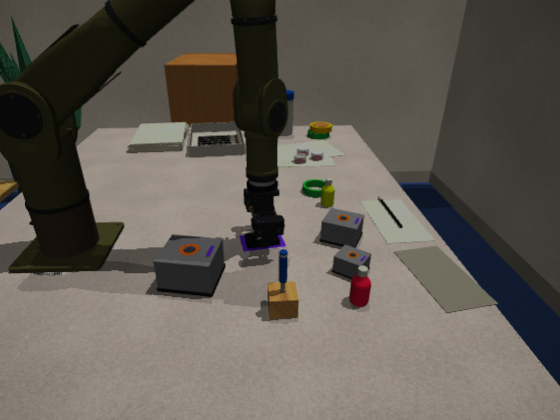

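The wrist view shows the plaque centred laterally on the violet window (window columns 205–354, plaque 228–330) and square with it. Releasing, then rising.

Emit:
send_rows(moves=[0,0,0,0,0,0,0,0,0,0,0,0,0,0,0,0,0,0,0,0,0,0,0,0,0,0,0,0,0,0], claw=-0.8)

```text
clock: 6.67
tool_pos: [0.4814, 0.0046, 0.0299]
eef_rot: [-0.082, 0.997, 0.0, -0.001]
contact_force: [0.1, 0.1, 0.3]
opening: 0.893
```

Emit:
send_rows(moves=[0,0,-0.01,0,0,0,0,0,-0.035,0,0,0,0,0,-0.07,0,0,0,0,0,-0.105,0,0,0,0,0,-0.14,0,0,0])

```text
clock: 7.08
tool_pos: [0.4809, 0.0045, 0.1714]
eef_rot: [-0.082, 0.997, 0.0, -0.001]
contact_force: [0.7, 0.4, -0.3]
opening: 0.895
```

Run:
```python
from h import *
for n in ('side','wrist'):
    p=snap(n,n+'5')
    for q,z in (('plaque_center',.016),('window',0)):
      for s in imaging.silhouettes(q,p)[:1]:
        v,u=np.nonzero(s['pixels']); X=onz(p,np.c_[u,v],z); rc=cv2.minAreaRect(X[:,:2].astype(np.float32)*1000); print(n,q,s['score'],rc)
goto(.516,-.248,.26,90)
```

```text
side plaque_center 0.72 ((481.8846435546875, -8.756893157958984), (85.00657653808594, 69.82666778564453), 8.576343536376953)
side window 0.55 ((483.9999694824219, 0.9306793212890625), (122.45692443847656, 86.85542297363281), 10.207179069519043)
wrist plaque_center 0.97 ((479.11419677734375, 5.2806396484375), (85.12356567382812, 50.19876480102539), 9.616572380065918)
wrist window 0.64 ((481.4440612792969, 5.482582092285156), (121.98583984375, 88.11124420166016), 9.554287910461426)
t 7.38 pos [0.4809 0.0043 0.1691] op 0.902 F [-0.3  0.1  0.3]
shift [ 0.0067 -0.2546 -0.0908] rot [-0.02 -0.18  9.36]
```

View pics/wrist5.png

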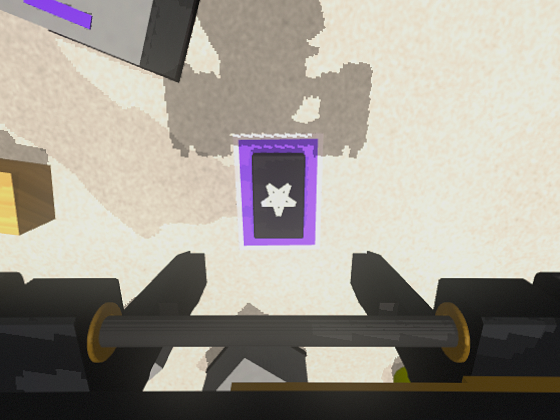

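The plaque is within about 2 mm and 0.1° of the window's centre and axes (wrist (279,197)). Now the stylus: I'll stop well above it and measure.

Emit:
send_rows(moves=[0,-0.015,-0.02,0,0,0,0.002,-0.045,-0.04,0,0,2,0.003,-0.08,-0.06,0,0,4,0.004,-0.115,-0.08,0,0,6,0.005,-0.15,-0.09,0,0,8])

```text
clock: 7.8
tool_pos: [0.5008, -0.1458, 0.2596]
eef_rot: [-0.012, 1.0, -0.0, -0.002]
contact_force: [0.9, 0.7, -0.0]
opening: 0.901
```

Emit:
send_rows(moves=[-0.003,-0.025,0,0,0,1,-0.006,-0.05,0,0,0,1,-0.009,-0.075,0,0,0,1,-0.011,-0.095,0,0,0,1,-0.012,-0.103,0,0,0,1])

```text
clock: 8.22
tool_pos: [0.5141, -0.2521, 0.2574]
eef_rot: [-0.001, 1.0, -0.001, -0.003]
contact_force: [-0.1, -0.8, 0.1]
opening: 0.897
```

```bash
python3 - <<'E'
from h import *
from m import cloud
E
python3 - <<'E'
import sys; sys.path.insert(0,'.')
E
python3 - <<'E'
from h import *
def cloud(p,m):
    v,u=np.nonzero(m&(p['depth']>0)); c,d=ray(p,np.c_[u,v]); return c+d*p['depth'][v,u][:,None]
for n in ('scene','side','wrist'):
    p=snap(n,n+'6')
    for q in ('stylus_center',):
        for s in imaging.silhouettes(q,p)[:1]:
            X=cloud(p,s['pixels'])
            print(n,s['score'],len(X))
            for a,b in ((.07,.09),(.09,.115),(.115,.137),(.137,.145)):
                T=X[(X[:,2]>a)&(X[:,2]<b)]
                if len(T): print(a,len(T),T.mean(0).round(4),T.min(0).round(4),T.max(0).round(4))
goto(.516,-.248,.21,90)
E
```

```text
== scene
cure_box 0.77 [289. 293.  58.  58.] ztop 0.062 top rect [688.9  10.4] [80.6 93.3] 62.7 med [0.714 0.009 0.057]
cure_box 0.74 [225. 197.  53.  45.] ztop 0.08 top rect [ 321.7 -141.8] [106.7 124.8] 78.7 med [ 0.37  -0.14   0.062]
cure_box 0.72 [218. 295.  44.  42.] ztop 0.045 top rect [ 682.3 -129.7] [60.3 67.2] 52.6 med [ 0.696 -0.128  0.039]
plaque_center 0.77 [283. 239.  23.  26.] ztop 0.018 top rect [483.3   4.1] [81.9 48.9] 8.9 med [0.493 0.004 0.016]
window 0.76 [283. 240.  48.  34.] ztop 0.002 top rect [481.2   5.3] [121.1  87.1] 10.4 med [0.505 0.002 0.001]
stand 0.73 [177. 246.  32.  30.] ztop 0.046 top rect [ 515.6 -246.9] [60.2 56.8] 2.7 med [ 0.54  -0.243  0.036]
stylus_center 0.65 [173. 219.  12.  38.] ztop 0.139 top rect [ 520.4 -245.3] [10.7  7.8] 85.6 med [ 0.521 -0.246  0.097]
yellow_bottle 0.65 [282. 239.  23.  27.] ztop 0.018 top rect [481.3   3.6] [85.9 48.7] 8.7 med [0.493 0.004 0.016]
yellow_bottle 0.6 [384. 284.  24.  41.] ztop 0.085 top rect [684.9 200.2] [19.2 18.4] 72.6 med [0.695 0.196 0.046]
pink_bottle 0.64 [166. 282.  23.  41.] ztop 0.085 top rect
[... 3459 characters left out ...]
-0.2563  0.0902] [ 0.5236 -0.2467  0.1148]
0.115 71 [ 0.5165 -0.2537  0.1267] [ 0.5096 -0.2571  0.1152] [ 0.523  -0.2489  0.1366]
0.137 25 [ 0.5164 -0.2501  0.1386] [ 0.5097 -0.2555  0.1371] [ 0.5224 -0.2448  0.1396]
wrist 0.88 537
0.07 51 [ 0.5091 -0.2465  0.082 ] [ 0.5071 -0.2541  0.074 ] [ 0.5154 -0.2384  0.0897]
0.09 96 [ 0.509  -0.2466  0.1028] [ 0.5071 -0.2539  0.0901] [ 0.5141 -0.2388  0.1149]
0.115 93 [ 0.5088 -0.2461  0.126 ] [ 0.5068 -0.2534  0.1152] [ 0.5172 -0.2382  0.137 ]
0.137 281 [ 0.5139 -0.2461  0.142 ] [ 0.5069 -0.2537  0.137 ] [ 0.522  -0.2383  0.1445]
t 10.42 pos [ 0.5152 -0.2485  0.2596] op 0.898 F [ 0.2 -0.1 -0.7]
shift [-0.001   0.0005  0.0496] rot [-0.01 -0.19  0.32]
```

View pics/wrist6.png

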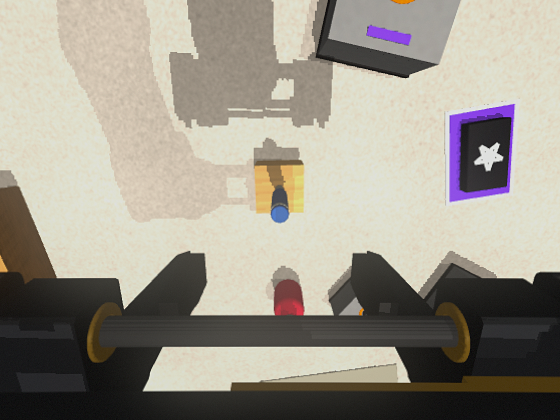

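Stylus top at wrist (280,213), nearly vertical, at about (0.515, -0.247). Descending to handle height with the jaws open.

Emit:
send_rows(moves=[0,0.001,0.035,0,0,0,0,0.001,0.07,0,0,0,0,0.001,0.105,0,0,0,0,0.001,0.13,0,0,0,0,0.001,0.142,0,0,0])

```text
clock: 10.83
tool_pos: [0.5129, -0.2471, 0.1145]
eef_rot: [-0.003, 1.0, 0.001, -0.004]
contact_force: [0.2, -1.0, 0.2]
opening: 0.903
```

Emit:
send_rows(moves=[0,0,0,0,0,0,0,0,0,0,0,0,0,0,0,0,0,0,0,0,0,0,0,0,0,0,0,0,0,0], claw=0.4, grip_force=10)

```text
clock: 11.25
tool_pos: [0.5138, -0.2474, 0.116]
eef_rot: [-0.003, 1.0, 0.0, -0.003]
contact_force: [0.4, -1.0, -0.5]
opening: 0.547
```

Run:
```python
from h import *
p=snap('wrist','w7');p=snap('side','s7'); goto(.516,-.248,.117,90)
a=cv2.imread('pics/s7.png')[200:330,200:380]; cv2.imwrite('pics/s7c.png',cv2.resize(a,None,fx=4,fy=4,interpolation=cv2.INTER_CUBIC))
```

```text
t 11.35 pos [ 0.5134 -0.2473  0.1155] op 0.456 F [-0.4  0.8 -0.2]
shift [-0.0026 -0.0007 -0.0015] rot [ 0.04 -0.36  0.32]
```

View pics/w7.png

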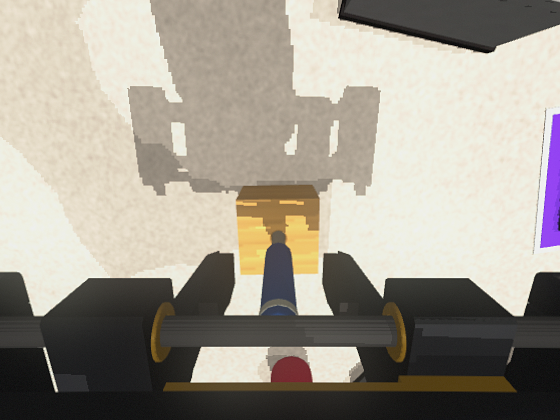

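View pics/s7c.png

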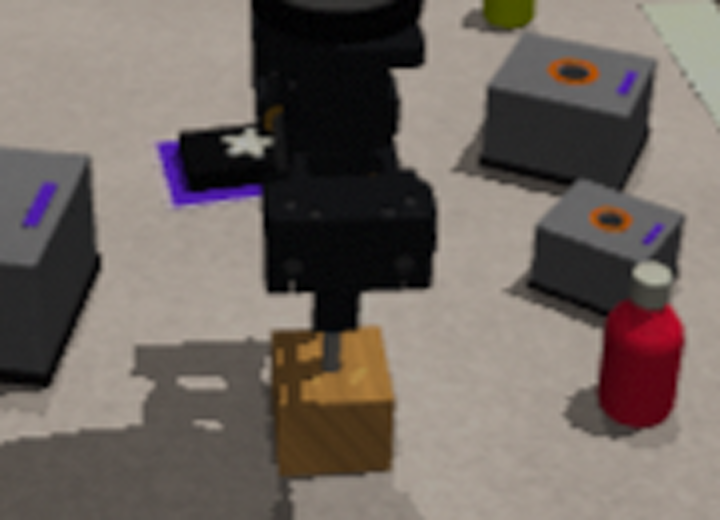

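The handle sits between the fingers (wrist column 280; the side crop shows the shaft at 332 against the finger centre at 336). Closing.

Emit:
send_rows(moves=[-0.0015,0,-0.001,0,-0.3,0,-0.0015,0,-0.001,0,-0.3,0,-0.0015,0,-0.001,0,-0.3,0,-0.0015,0,-0.001,0,-0.3,0,-0.0015,0,-0.001,0,-0.3,0], claw=1, grip_force=30)

```text
clock: 11.77
tool_pos: [0.515, -0.2474, 0.1167]
eef_rot: [-0.003, 1.0, 0.0, -0.0]
contact_force: [0.5, -0.0, 1.8]
opening: 0.171
```

Emit:
send_rows(moves=[0,0,0,0,0,0,0,0,0,0,0,0,0,0,0,0,0,0,0,0,0,0,0,0,0,0,0,0,0,0])

```text
clock: 12.18
tool_pos: [0.515, -0.2475, 0.1167]
eef_rot: [-0.003, 1.0, 0.0, -0.0]
contact_force: [-0.7, -0.0, 1.4]
opening: 0.168
```

Run:
```python
from h import *
goto(.516,-.248,.117,90)
```

```text
t 12.18 pos [ 0.515  -0.2475  0.1167] op 0.168 F [-0.7 -0.   1.4]
shift [-0.0009 -0.0005 -0.0003] rot [ 0.02 -0.05  0.31]
```

Gripped (opening about 15–16 mm). Lifting straight up.

Emit:
send_rows(moves=[0,0,-0.015,0,0,0,0,0,-0.04,0,0,0,0,0,-0.07,0,0,0,0,0,-0.1,0,0,0,0,0,-0.13,0,0,0])

```text
clock: 12.6
tool_pos: [0.5146, -0.2473, 0.2476]
eef_rot: [-0.003, 1.0, 0.001, -0.001]
contact_force: [0.7, -0.0, -0.9]
opening: 0.168
```

Run:
```python
from h import *
goto(.6885,.010,.25,90)
p=snap('side','s8'); a=cv2.imread('pics/s8.png')[150:330,180:400]; cv2.imwrite('pics/s8c.png',cv2.resize(a,None,fx=3.3,fy=3.3,interpolation=cv2.INTER_CUBIC))
```

```text
t 12.6 pos [ 0.5146 -0.2473  0.2476] op 0.168 F [ 0.7 -0.  -0.9]
shift [-0.1753  0.2563 -0.0024] rot [ 0.06 -0.11  0.33]
```

View pics/s8c.png

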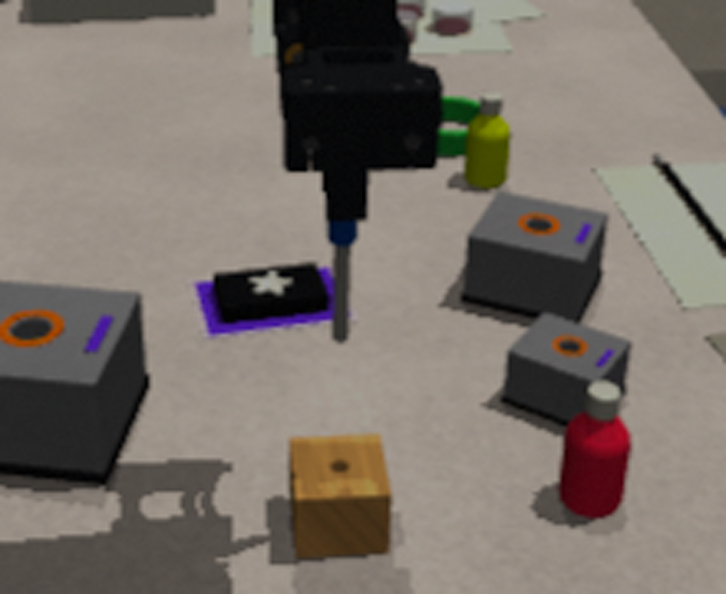

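The stylus is out of the stand, tip at crop (340,337). Moving to over the middle box.

Emit:
send_rows(moves=[-0.01,0.015,0,0,0,0,-0.03,0.04,0,0,0,0,-0.05,0.07,0,0,0,0,-0.07,0.1,0,0,0,0,-0.09,0.13,0,0,0,0])

```text
clock: 13.07
tool_pos: [0.6076, -0.1161, 0.2534]
eef_rot: [-0.002, 1.0, -0.001, 0.004]
contact_force: [-0.2, -0.4, 0.3]
opening: 0.171
```

Emit:
send_rows(moves=[-0.02,0.03,0,0,0,0,-0.04,0.06,0,0,0,0,-0.06,0.09,0,0,0,0,-0.077,0.115,0,0,0,0,-0.085,0.126,0,0,0,0])

```text
clock: 13.48
tool_pos: [0.693, 0.0166, 0.2531]
eef_rot: [-0.005, 1.0, 0.001, 0.004]
contact_force: [0.1, 0.7, -0.2]
opening: 0.171
```

```bash
cat > n.py <<'E'
from h import *
import sys
tag=sys.argv[1]
P={n:snap(n,n+tag) for n in ('scene','side')}
rays=[]
for n,p in P.items():
    im=p['image'].astype(int); m=(im[...,0]>150)&(im[...,1]<130)&(im[...,2]<80)
    c=proj(p,[[.6885,.010,.06]])[0]; yy,xx=np.mgrid[:420,:560]; m&=(abs(xx-c[0])<25)&(abs(yy-c[1])<18)
    v,u=np.nonzero(m); 
    if len(u)>5:
        X=onz(p,np.c_[u,v],.06); e=cv2.minEnclosingCircle(X[:,:2].astype(np.float32)*1000); rc=cv2.minAreaRect(X[:,:2].astype(np.float32)*1000)
        print(n,'ring',len(u),'circ',np.round(e[0],1),round(e[1],1),'rect',np.round(rc[0],1),np.round(rc[1],1))
    for s in imaging.pinpoint('stylus_tip',p)[:1]:
        uv=np.array(s['point'])*[560,420]; print(n,'tip',s['score'],uv.round(1)); rays.append(ray(p,[uv]))
    uv=np.round(c).astype(int); x0=max(0,uv[0]-70);y0=max(0,uv[1]-90)
    cv2.imwrite(f'pics/{n}{tag}c.png',cv2.resize(cv2.cvtColor(p['image'],cv2.COLOR_RGB2BGR)[y0:y0+130,x0:x0+140],None,fx=4,fy=4,interpolation=cv2.INTER_CUBIC)); print('crop org',x0,y0)
    s=r.get_state(); t=s['tool_pos']; print('pred tip px',proj(p,[t+[0,0,-.1117]]).round(1))
if len(rays)==2:
    A=[];b=[]
    for c,d in rays:
        d=d[0]/np.linalg.norm(d[0]); Q=np.eye(3)-np.outer(d,d); A.append(Q); b.append(Q@c)
    print('tip3d',np.linalg.lstsq(np.vstack(A),np.hstack(b),rcond=None)[0].round(4))
goto(.6885,.010,.25,90)
E
python3 n.py 9
```

```text
scene ring 69 circ [686.9  10.7] 15.9 rect [687.9  10.8] [29.2 29.7]
scene tip 0.87 [296.7 243.6]
crop org 220 188
pred tip px [[292.7 244.7]]
side tip 0.47 [348.1 190.2]
crop org 273 127
pred tip px [[346.7 188.4]]
tip3d [0.6936 0.0163 0.1386]
t 13.68 pos [0.6914 0.0096 0.2528] op 0.17 F [-0.2  0.3 -0.9]
shift [0.0029 0.0004 0.0028] rot [-0.22  0.31  0.29]
```

```bash
python3 -c "
import cv2,numpy as np
cv2.imwrite('pics/c9.png',cv2.resize(np.hstack([cv2.imread('pics/scene9c.png'),cv2.imread('pics/side9c.png')]),None,fx=.7,fy=.7))"
```

```text
(no output)
```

View pics/c9.png

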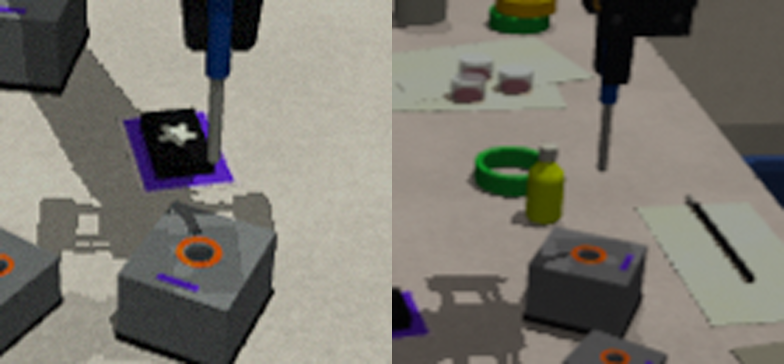

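Ring centre about (0.688, 0.0107). Aligning, levelling and lowering to about 25 mm over the lid, then re-measuring once it has settled.

Emit:
send_rows(moves=[0.001,0,0.01,-0.1,0.1,0.1,0.0035,0.001,0.025,-0.2,0.3,0.3,0.0035,0.001,0.04,-0.2,0.3,0.3,0.0035,0.001,0.05,-0.2,0.3,0.3,0.0035,0.001,0.055,-0.2,0.3,0.3])

```text
clock: 14.1
tool_pos: [0.6867, 0.0082, 0.1955]
eef_rot: [0.001, 1.0, -0.001, -0.002]
contact_force: [-0.8, 0.9, -0.2]
opening: 0.173
```

Emit:
send_rows(moves=[0,0,0,0,0,0,0,0,0,0,0,0,0,0,0,0,0,0,0,0,0,0,0,0,0,0,0,0,0,0])

```text
clock: 14.52
tool_pos: [0.6871, 0.0083, 0.1963]
eef_rot: [0.001, 1.0, -0.001, -0.001]
contact_force: [-0.4, -0.0, -1.1]
opening: 0.174
```

```bash
python3 n.py 10; python3 -c "
import cv2,numpy as np
cv2.imwrite('pics/c10.png',cv2.resize(np.hstack([cv2.imread('pics/scene10c.png'),cv2.imread('pics/side10c.png')]),None,fx=.7,fy=.7))"
```

```text
scene ring 62 circ [686.9  10.6] 16.0 rect [688.   10.8] [29.2 29.8]
crop org 220 188
pred tip px [[289.7 267.6]]
side tip 0.68 [343.  218.3]
crop org 273 127
pred tip px [[342.9 209.1]]
t 14.72 pos [0.6868 0.0083 0.1959] op 0.176 F [-1.4  0.8  0.1]
shift [-0.0015  0.0016 -0.0542] rot [-0.1  -0.17 -0.11]
```

View pics/c10.png

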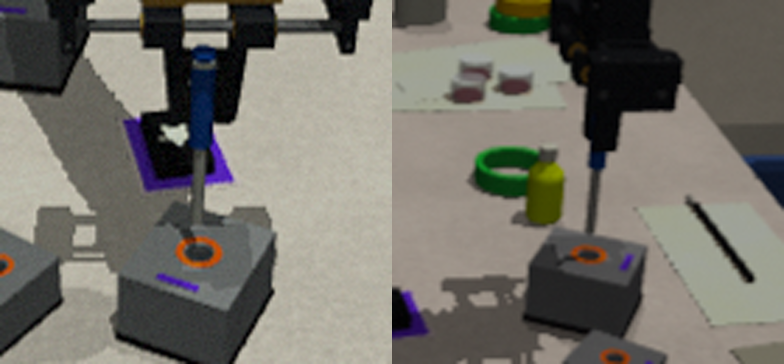

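Run:
```python
from h import *
P={n:snap(n,n+'11') for n in ('scene','side')}
rs=[]
for n,uv in (('scene',(290.7,268.)),('side',(344.4,209.9))):
    c,d=ray(P[n],[uv]); d=d[0]/np.linalg.norm(d[0]); Q=np.eye(3)-np.outer(d,d); rs.append((Q,Q@c))
print('tip',np.linalg.lstsq(np.vstack([a for a,_ in rs]),np.hstack([b for _,b in rs]),rcond=None)[0])
p=P['side']; im=cv2.cvtColor(p['image'],cv2.COLOR_RGB2HSV).astype(int); c=proj(p,[[.688,.0105,.06]])[0]
yy,xx=np.mgrid[:420,:560]; m=(im[...,0]<16)&(im[...,1]>150)&(abs(xx-c[0])<14)&(abs(yy-c[1])<9); v,u=np.nonzero(m)
X=onz(p,np.c_[u,v],.06); print(c,len(u),cv2.minAreaRect(X[:,:2].astype(np.float32)*1000))
for n,p in P.items():
    c=proj(p,[[.688,.0105,.07]])[0].astype(int); a=cv2.cvtColor(p['image'],cv2.COLOR_RGB2BGR)[c[1]-20:c[1]+20,c[0]-20:c[0]+20]; print(n,c-20); cv2.imwrite(f'pics/z_{n}.png',cv2.resize(a,None,fx=9,fy=9,interpolation=cv2.INTER_NEAREST))
cv2.imwrite('pics/z.png',np.hstack([cv2.imread('pics/z_scene.png'),cv2.imread('pics/z_side.png')]))
```

```text
tip [0.68964131 0.00914936 0.08332009]
[342.3852144  216.98884245] 43 ((688.607666015625, 7.967286586761475), (25.855260848999023, 30.633359909057617), 87.3274154663086)
scene [270 253]
side [322 193]
```

View pics/z.png

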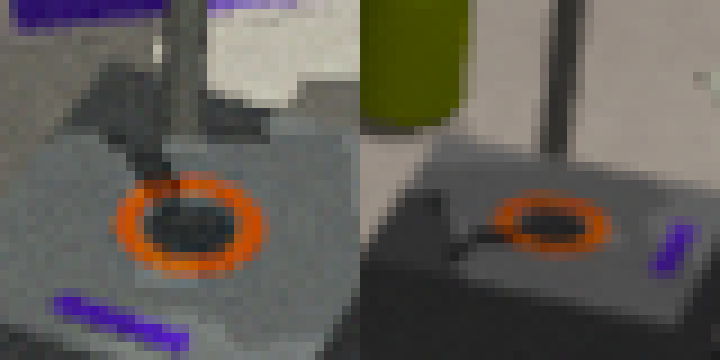

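The shaft tip is about 1 mm off the hole axis in both views, well inside the ±5 mm clearance. Lowering into the hole to just above the button.

Emit:
send_rows(moves=[0,0.001,0.008,0,0,0,0,0.001,0.018,0,0,0,0,0.001,0.028,0,0,0,0,0.001,0.038,0,0,0,0,0.001,0.048,0,0,0], grip_force=40)

```text
clock: 15.23
tool_pos: [0.6861, 0.009, 0.1459]
eef_rot: [0.001, 1.0, -0.001, -0.002]
contact_force: [0.7, 0.7, -0.7]
opening: 0.171
```

Emit:
send_rows(moves=[0,0,0.0,0,0,0,0,0,0.003,0,0,0,0,0,0.006,0,0,0,0,0,0.009,0,0,0,0,0,0.011,0,0,0])

```text
clock: 15.65
tool_pos: [0.6863, 0.0091, 0.135]
eef_rot: [0.001, 1.0, -0.001, -0.002]
contact_force: [-0.7, -0.0, 1.5]
opening: 0.169
```

```bash
python3 n.py 12; python3 -c "
import cv2,numpy as np
cv2.imwrite('pics/c12.png',cv2.resize(np.hstack([cv2.imread('pics/scene12c.png'),cv2.imread('pics/side12c.png')]),None,fx=.7,fy=.7))"
```

```text
scene ring 53 circ [687.4  11.1] 15.6 rect [690.2  11.3] [25.  30.4]
scene tip 0.9 [291.  292.4]
crop org 220 188
pred tip px [[289.1 291.6]]
crop org 273 127
pred tip px [[340.6 229.4]]
t 15.85 pos [0.6863 0.0091 0.1354] op 0.17 F [-0.   0.7  1.4]
shift [-0.0017  0.0007 -0.1146] rot [-0.11 -0.22 -0.11]
```

View pics/c12.png

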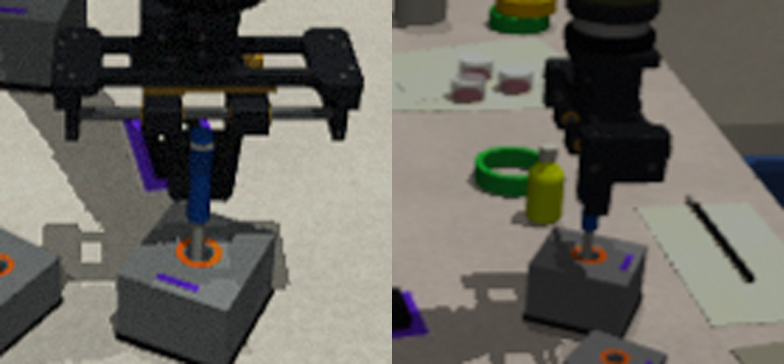

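The shaft is through the ring (crop (198,250)) and just touching the button (about 1.5 N). Pressing in small steps.

Emit:
send_rows(moves=[0,0,0.001,0,0,0,0,0,0.002,0,0,0,0,0,0.0035,0,0,0,0,0,0.005,0,0,0,0,0,0.006,0,0,0])

```text
clock: 16.27
tool_pos: [0.6864, 0.0091, 0.1295]
eef_rot: [0.001, 1.0, -0.001, -0.002]
contact_force: [-1.2, -0.6, 4.3]
opening: 0.164
```

Emit:
send_rows(moves=[0,0,0.001,0,0,0,0,0,0.002,0,0,0,0,0,0.002,0,0,0,0,0,0.002,0,0,0,0,0,0.002,0,0,0])

```text
clock: 16.68
tool_pos: [0.6865, 0.0091, 0.1277]
eef_rot: [0.001, 1.0, -0.001, -0.002]
contact_force: [-1.8, -0.1, 4.9]
opening: 0.173
```

Run:
```python
from h import *
goto(.6885,.010,.127,90)
```

```text
t 16.68 pos [0.6865 0.0091 0.1277] op 0.173 F [-1.8 -0.1  4.9]
shift [-0.002   0.0009  0.0007] rot [-0.11 -0.19 -0.11]
```

Emit:
send_rows(moves=[0,0,0.0005,0,0,0,0,0,0.001,0,0,0,0,0,0.0015,0,0,0,0,0,0.0015,0,0,0,0,0,0.0015,0,0,0])

```text
clock: 17.1
tool_pos: [0.6868, 0.0092, 0.1275]
eef_rot: [0.001, 1.0, -0.001, -0.001]
contact_force: [-2.9, -0.2, 10.8]
opening: 0.169
```

Emit:
send_rows(moves=[0,0,0.0005,0,0,0,0,0,0.001,0,0,0,0,0,0.001,0,0,0,0,0,0.001,0,0,0,0,0,0.001,0,0,0])

```text
clock: 17.52
tool_pos: [0.6868, 0.0092, 0.1275]
eef_rot: [0.001, 1.0, -0.001, -0.001]
contact_force: [-3.8, -0.7, 9.9]
opening: 0.171
```

```bash
python3 n.py 13
python3 - <<'E'
import cv2,numpy as np
cv2.imwrite('pics/c13.png',cv2.resize(np.hstack([cv2.imread('pics/scene13c.png'),cv2.imread('pics/side13c.png')]),None,fx=.7,fy=.7))
from h import *
print(r.get_state()['contact_force'])
p=snap('scene','sc14')
for q in ('plaque_center','window'):
    s=imaging.silhouettes(q,p)[0]; v,u=np.nonzero(s['pixels']); X=onz(p,np.c_[u,v],.016 if q[0]=='p' else 0); print(q,cv2.minAreaRect(X[:,:2].astype(np.float32)*1000))
E
```

```text
scene ring 46 circ [687.3  11.4] 15.8 rect [691.9  11. ] [31.2 22.2]
crop org 220 188
pred tip px [[289.  294.7]]
crop org 273 127
pred tip px [[340.6 232. ]]
t 17.72 pos [0.6868 0.0092 0.1275] op 0.168 F [-3.1 -0.7  9.3]
shift [-0.0014  0.0005 -0.1225] rot [-0.14 -0.12 -0.13]
[-3.12133304 -0.65225898  9.32158892]
plaque_center ((520.7523193359375, -12.413629531860352), (32.64317321777344, 8.175576210021973), 6.626592636108398)
window ((495.614013671875, -27.785507202148438), (90.85807800292969, 17.143932342529297), 14.147140502929688)
```

View pics/c13.png

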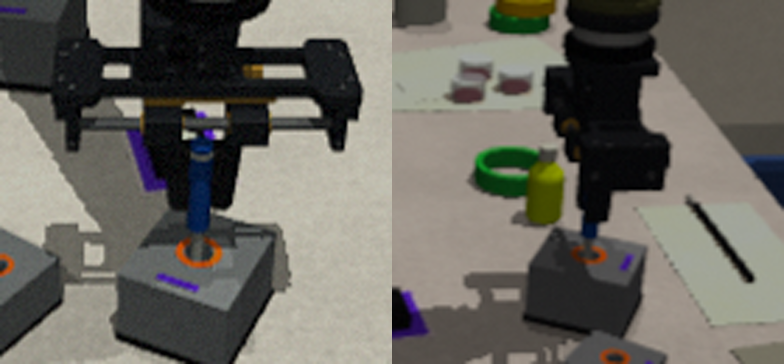

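Run:
```python
from h import *
p=snap('side','sd15')
for q in ('plaque_center','window'):
    s=imaging.silhouettes(q,p)[0]; v,u=np.nonzero(s['pixels']); X=onz(p,np.c_[u,v],.016 if q[0]=='p' else 0); print(q,s['score'],cv2.minAreaRect(X[:,:2].astype(np.float32)*1000))
s=r.get_state(); print(s['contact_force'],s['tool_pos'],s['opening'])
r.finish_job()
```

```text
plaque_center 0.94 ((480.38714599609375, -9.173294067382812), (86.4251480102539, 70.43010711669922), 9.337128639221191)
window 0.88 ((482.9716491699219, 1.5570144653320312), (123.97428131103516, 88.51895141601562), 8.36551284790039)
[-3.08052685 -0.66618064  8.48273774] [0.68680379 0.0092023  0.12751959] 0.16881477204480017
the job is handed in; nothing more can be done
```

I finished the job and handed it in at about 18 s on the robot's clock; the system gives no verdict.

- **Plaque:** I pinched it and slid it flat onto the curing window. The wrist camera then put it about 2 mm and 0.1° from the window's middle and axes. The last side view agreed to about 3 mm in x and 1° in angle. It read about 11 mm off in y, but its outline includes the plaque's visible side face and read the same just after release, so the plaque had not moved. The last scene-camera check of the plaque was useless because the arm blocked the view.
- **Stylus and button:** I drew the stylus straight out of its stand and lowered it through the ringed hole of the middle-sized box (about 90×80×60 mm). Force rose from 1.4 N to about 5 N over 7.7 mm of travel. It then jumped to about 10 N with no further travel, so the button is at its stop.
- **At hand-in:** The stylus was still gripped and pressing with about 8.5 N. There was also a sideways force of about 3 N, possibly the shaft leaning on something. I could not see the button itself, so "fully down" rests on force and travel.
- **Bottles and tape:** I did not touch them. A check part-way through, before I gripped the stylus, showed them where they started. I did not measure them again at the end.

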